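# Open the dial lock of the medicine case and hold up its shackle

## Task

The medicine case is locked: feel the dial round, click by click, until its pointer stands at the long mark that looks towards the shackle, and leave it there. Then pull the U-shaped shackle straight up out of the case, without forcing it and without disturbing the things beside the case. Finish with the gripper still holding the shackle, upright and still above the case, its leg ends more than 5 cm clear of the case top.

Things in the scene. Friction and masses are not known exactly. Their poses are not given: they have to be found in the camera images.
- case: Grey metal medicine case fixed to the worktop, 130 (x) x 230 (y) x 60 (z) mm; origin: centre of its underside, x to its back, y along it, z up. On its top (z = 60 mm): the dial's axis at x = 0, y = +55 mm; the shackle's legs in holes at x = 0, y = -12 and -60 mm. A flat hasp strap, 26 mm wide, top at z = 66 mm, runs along x under the shackle's crown.
- dial (a joint): Dial angle, rad, counter-clockwise from above positive, -1.62 to 0.6. At 0 the pointer stands at the long mark, towards the shackle (the case's -y); only there (within 0.1) is the shackle free. It clicks into a notch every 0.436 rad (25 deg), one of them at 0; let go, it falls into the nearest. Turning takes about 0.1 N m. It starts 1 to 3 notches away, on the negative side.
- dial_grip (a point): Point on the dial's axis at grasp height, 91 mm above the worktop. The grip is an upright black bar 15 mm thick, 44 mm long, from 65 to 103 mm above the worktop, on a round skirt of 52 mm diameter; take it across the 15 mm, along the point's x. The bar lies along the point's y, pointer end (white line) to -y. The frame turns with the dial.
- shackle_crown (a point): Middle of the crown of the loose steel shackle (inverted U of 11 mm round bar, 0.1 to 0.25 kg), on the bar's centre line, 100 mm above the worktop at the start. The crown's level part is 26 mm long, along the point's y; pinch it across, along x. Legs 48 mm apart, ends 96 mm below this point, 56 mm deep in the case; a lug on one leg passes its slot with 1.5 mm play.
- shackle_foot (a point): Point midway between the shackle's two leg ends, 96 mm below the crown; z along the legs, up to the crown. At the start 4 mm above the worktop, inside the case.
- case_top (a point): Centre of the case's top face, 60 mm above the worktop.
- tape_roll: Bystander: upright roll of tape, 33 mm diameter, 60 mm high, beside the case's -y end; origin at the centre of its underside.
- needle_packet: Bystander: flat needle packet, 86 x 30 x 9 mm, in front of the case; origin at the centre of its underside.
- gauze_pad: Bystander: folded gauze pad, 57 x 37 x 10 mm, in front of the case; origin at the centre of its underside.
- shackle: The whole shackle (described at its crown): origin midway between its leg ends, z up along the legs.
There are look-alikes about, which are no part of the job. What is shaped like the shackle but green, orange or purple is not meant.

How it is judged:
On the way, in this order (a step that is already met when the one before it is completed fails the run):
1. the dial rests with its pointer at the long mark, the shackle still home (value of joint dial between -0.12 and 0.12 rad and z of shackle_foot in the frame of case below 0.012 m), for 0.2 s.
2. the shackle's leg ends are out of the case (z of shackle_foot in the frame of case above 0.064 m and contact force between the fingers and shackle above 0.5 N), for 0.1 s.
At the end, for the whole second after the job is handed in: The gripper holds the shackle still, above the case (crown within 140 mm of the case centre in plan), upright within 0.4 rad, leg ends at least 45 mm above the case top and touching nothing of the case; the dial still stands at the long mark (within 0.15 rad) (z of shackle_foot in the frame of case above 0.105 m and horizontal distance between shackle_crown and case_top below 0.14 m and angle between shackle_crown's own z axis and vertical below 0.4 rad and contact force between the fingers and shackle above 0.5 N and contact force between case and shackle below 0.1 N and linear speed of shackle below 0.03 m/s and value of joint dial between -0.15 and 0.15 rad); the arm keeps its last pose, push and grip.
It fails at once if the shackle is forced: more than 45 N between it and the case (contact force between case and shackle above 45 N).
It fails at once if a bystander is disturbed (moved more than 30 mm) (distance of any of tape_roll, needle_packet, gauze_pad from where it was at the start of the episode above 0.03 m).
It also fails if it takes over 48 s, if anything falls off the work surface, if the arm or the gripper's body presses on something with over 40 N, if the wrist force passes 120 N, or if a joint passes its speed limit or range.

## Robot

A 7-joint arm with a two-finger parallel gripper is mounted at the origin on a cart in front of the work surface, level with it; the furniture and walls round the work are solid. World frame = base frame: x ahead of the robot, y to its left, z up, the work surface at z = 0. Lengths are in m, angles in rad, forces in N, time in s.
With the tool pointing down it reaches from about 0.425 to 0.875 m from the base axis. Payload 4.7 kg.
Tool frame: the origin (TCP) lies midway between the tips of the shut fingers; the grasp point (between the pads) lies 19 mm behind it; z points along the fingers, y is the direction in which the jaws open and shut (so a half turn about z gives the same grasp; the last joint's range is limited). The gripper opens to 87 mm and grips with 3 to 60 N. Pads are 19 mm wide; open, the fingers measure 117 mm over their backs; the gripper's body (75 mm by 190 mm) begins 51 mm behind the grasp point.
Start: joints at [1.254, 0.321, -0.07, 1.45, 0.023, 1.371, -0.057], TCP at [0.211, -0.615, 0.223] pointing down, gripper open.
Joint ranges: [-2.86, 2.86], [-0.3, 2.09], [-1.38, 1.24], [0.06, 2.45], [-1.56, 4.7], [0.09, 2.05], [-2.69, 2.69]. Speed limits (rad/s): [2.57, 2.57, 3.14, 3.14, 3.14, 3.14, 3.14].

## Interface

Orientations are given as a rotation vector (axis times angle).
In Python, from bench import * gives the robot as it stands. The module is installed in compiled form; this text tells all that it offers.
- The arm moves only by the tool play_rows, never from a script. Its argument "series" is one flat list of numbers, 7 for each row, row after row: the opening in per cent of the stroke, from 0 (shut) to 100 (fully open), then the shift along the tool's x, y, z in m, then the turn, a rotation vector about the tool's x, y, z in degrees. In form: [fingers, tx, ty, tz, rx, ry, rz, fingers, tx, ty, tz, rx, ry, rz, ...]. A call has 1 to 10 rows; each row is the pose to reach, as a shift and turn from the pose commanded when the call began, along the tool's axes at that moment; what a row does not reach only later rows make up. A row lasts 1/12 s, in which the tool goes at most 41.7 mm and 7.16 degrees, less where a joint would pass 70% of its speed; a pose out of reach is approached as far as the arm can. A call with a gripper value outside its range is refused whole. The fingers move at their own pace and stop on an object; "force" is the grip in N (left out, the last holds). Time passes only in rows, so rows that repeat a pose let the fingers close. It gives the time, the measured TCP pose, the force and the opening at its end, in the units of the state.
- get_state(): the state, without advancing time (a new reading comes with each control period).
- get_image(name): name is "side" or "top" or "wrist"; returns a dict with "frame" (400x640x3 uint8, red, green, blue), "fx", "fy", "cx", "cy" (pixels), "D" ([k1, k2, p1, p2, k3] as OpenCV has them; the pictures are not rectified), "R" (3x3) and "t" (3): a world point X has camera coordinates R X + t. Camera axes: x right, y down, z forward; pixel columns grow to the right and rows downward; lengths in m; the calibration is good to about 2 mm. A picture is of the moment at which its call begins. There is no depth.
- close_job(): hands the job in, once; it reports no verdict.
The state is a dict: "time": time; "joint_positions": joint angles; "qd": joint speeds; "joint_torque": joint torques, N m; "position": TCP position; "tool_rot": TCP orientation; "ft_force": force on the tool from outside, world axes, zero at the start; "torque": the same for the moment, N m; "grip_width": opening from 0.0 (shut) to 1.0 (fully open).
Only numpy, scipy, OpenCV 4.12 (cv2) and the standard library are available. Lean on these libraries where they do the work, as an engineer would, in place of code of your own. Each camera call takes 0.05 s, during which the arm holds its last target.

## Working session

There is one attempt and no reset: what is moved stays moved. The work goes in short steps, Python scripts to look and compute and a tool call to move; the robot and the scene stay as the last step left them, time stands still between calls to the robot, and variables do not carry over. Pictures are saved under pics/ and viewed, and the job is handed in when it is done.

Besides the shell and the picture viewer there is one more tool, called after "Request:" by a JSON object that holds its "method" and its "body". play_rows: Moves the arm, as the interface text tells. Its arguments: {"type":"object","properties":{"series":{"type":"array"},"force":{"type":"number"}},"required":["series"]}

```bash
mkdir -p pics; cat > h.py <<'E'
from bench import *
import numpy as np, cv2
from scipy.spatial.transform import Rotation as Rot
def cap(n,tag):
    im=get_image(n); cv2.imwrite(f'pics/{tag}.png',cv2.cvtColor(im['frame'],cv2.COLOR_RGB2BGR)); return im
def ray(im,u,v):
    K=np.array([[im['fx'],0,im['cx']],[0,im['fy'],im['cy']],[0,0,1]])
    p=cv2.undistortPoints(np.array([[[u,v]]],float),K,np.array(im['D'],float))[0,0]
    R=np.array(im['R']);t=np.array(im['t'])
    return -R.T@t, R.T@np.array([p[0],p[1],1])
def onz(im,u,v,z):
    o,d=ray(im,u,v); return o+d*(z-o[2])/d[2]
def proj(im,X):
    K=np.array([[im['fx'],0,im['cx']],[0,im['fy'],im['cy']],[0,0,1]])
    r=cv2.Rodrigues(np.array(im['R'],float))[0]
    return cv2.projectPoints(np.array(X,float).reshape(-1,1,3),r,np.array(im['t'],float),K,np.array(im['D'],float))[0][:,0]
E
python3 - <<'E'
from h import *
for n in ['side','top','wrist']:
    im=cap(n,n+'0'); print(n,im['fx'],im['R'],im['t'],im['D'])
print(get_state())
E
```

```text
side 382.78456186395937 [[ 0.95734937 -0.2887652  -0.00984123]
 [-0.14222567 -0.44132843 -0.88600286]
 [ 0.25150358  0.84961395 -0.46357532]] [-0.47035352  0.16689544  0.76050896] [-0.00964836  0.          0.          0.          0.        ]
top 507.61519130188043 [[-0.02412783 -0.99947918  0.02142936]
 [-0.9870607   0.0204181  -0.15904172]
 [ 0.15852134 -0.02498942 -0.98703927]] [0.01278003 0.51013466 1.16150536] [-0.08386689  0.          0.          0.          0.        ]
wrist 298.3159652021068 [[ 3.24732628e-01 -9.45805411e-01 -9.19581950e-04]
 [-9.14462125e-01 -3.14219161e-01  2.55000666e-01]
 [-2.41469960e-01 -8.19661135e-02 -9.66940440e-01]] [-0.64862117 -0.03095064  0.38871332] [0.00570548 0.         0.         0.         0.        ]
{'time': 0.15, 'joint_positions': array([ 1.25412559,  0.32165756, -0.07007505,  1.45139599,  0.02260724,
        1.37079701, -0.05689962]), 'qd': array([-0.00146771, -0.0034945 ,  0.00026874, -0.00473605,  0.00201613,
        0.00093099, -0.00116918]), 'joint_torque': array([-3.59163323e-04, -4.91794467e+01, -4.04859949e-01, -3.12879038e+01,
       -6.40195236e-02,  4.03662608e-02,  1.06646348e-04]), 'position': array([ 0.21091384, -0.61438712,  0.22170893]), 'tool_rot': array([-3.09730812e+00, -5.16998604e-01,  5.28874191e-04]), 'ft_force': array([ 0.00141039, -0.36885171,  0.65362662]), 'torque': array([ 0.05597542,  0.01611925, -0.05411836]), 'grip_width': 1.0010924390994782}
```

View pics/top0.png

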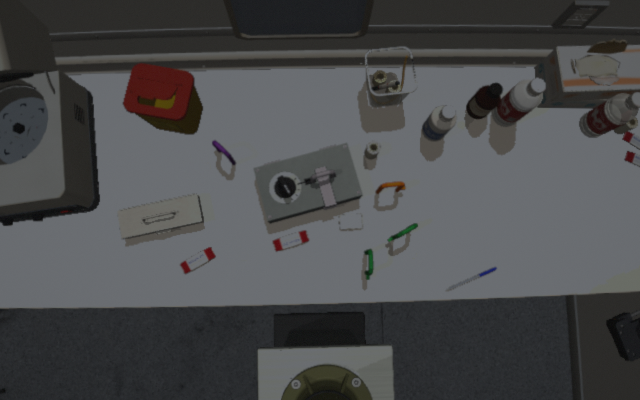

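View pics/side0.png

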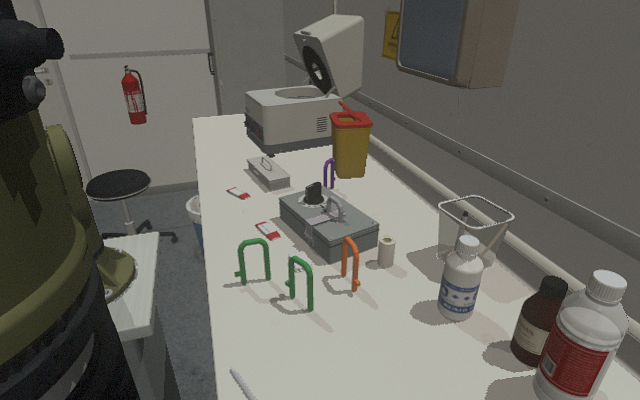

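View pics/wrist0.png

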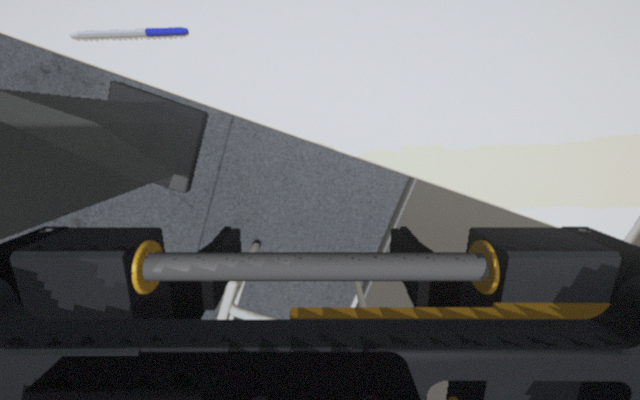

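The top view shows the grey case at about (308,183): dial at (286,187), steel shackle at (321,178). The side view confirms the layout. Now a close crop to measure from.

```bash
python3 - <<'E'
import cv2
a=cv2.imread('pics/top0.png')[140:240,245:405]; cv2.imwrite('pics/tc.png',cv2.resize(a,None,fx=5,fy=5,interpolation=cv2.INTER_CUBIC))
a=cv2.imread('pics/side0.png')[165:275,260:400]; cv2.imwrite('pics/sc.png',cv2.resize(a,None,fx=5,fy=5,interpolation=cv2.INTER_CUBIC))
E
```

```text
(no output)
```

View pics/tc.png

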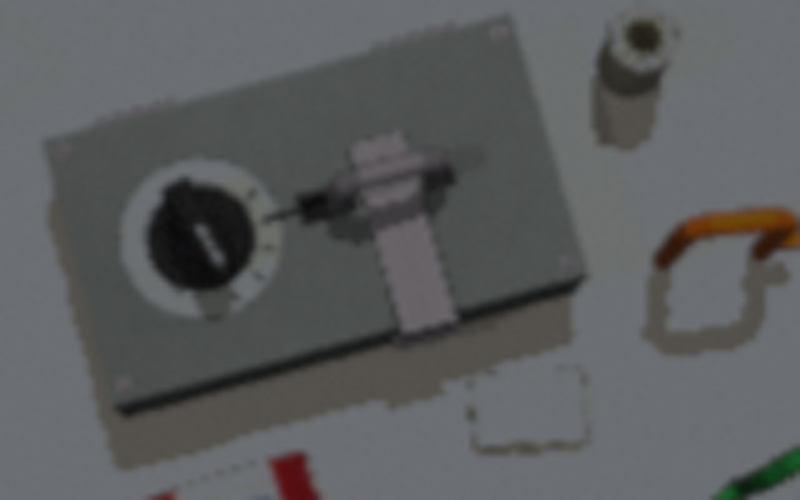

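View pics/sc.png

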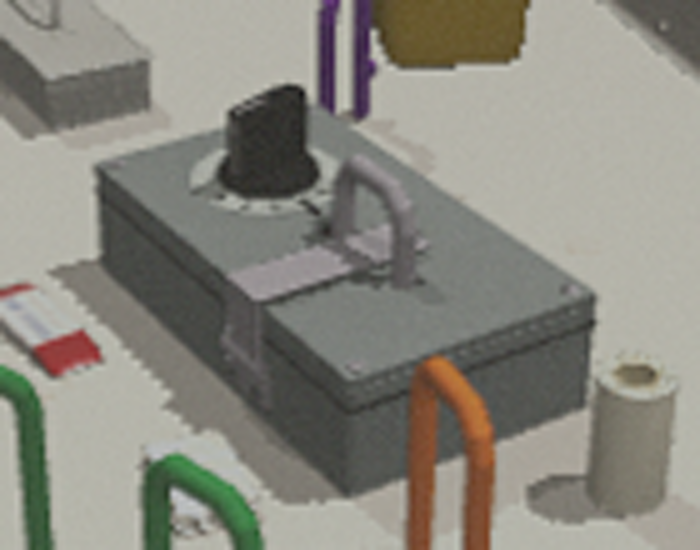

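Candidates in the top view:
- grey steel shackle in the case, (321,178), above the hasp strap: my choice
- orange (392,187), green (403,233) and (369,263), and purple (224,152) look-alikes: rejected by colour
- wire handle on the white box, (160,217): rejected

The crop confirms the steel U over the strap. The pointer's white line looks down and to the right, about 75° (3 notches) short of the long mark.

```bash
python3 - <<'E'
from h import *
im=get_image('top')
f=lambda x,y,z:onz(im,x/5+245-.4,y/5+140-.4,z)
C=np.array([f(45,140,.06),f(515,15,.06),f(583,278,.06),f(118,405,.06)])
print(C.round(4)); print('centre',C.mean(0), [np.linalg.norm(C[i]-C[i-1]).round(4) for i in range(4)])
c=C.mean(0)
yd=(C[0]+C[3]-C[1]-C[2]); a=np.arctan2(yd[1],yd[0])-np.pi/2
xd=(C[0]+C[1]-C[3]-C[2]); b=np.arctan2(xd[1],xd[0]); print('yaw deg',np.degrees([a,b]))
psi=(a+b)/2; ex=np.array([np.cos(psi),np.sin(psi),0]); ey=np.array([-ex[1],ex[0],0])
d=c+.055*ey; s=c-.036*ey
print('dial',d,'shackle',s)
print('dial skirt seen', f(200,238,.063))
# bar ends at top z=.103
print('pointer ang', [np.degrees(np.arctan2(*(f(225,265,.103)-f(198,228,.103))[1::-1])), np.degrees(np.arctan2(*(f(222,280,.103)-f(180,190,.103))[1::-1])),np.degrees(np.arctan2(*(-ey)[1::-1]))])
sm=get_image('side')
for X in (c,d+[0,0,.043],s+[0,0,.04]): print(proj(im,X),proj(sm,X), ((proj(im,X)-[245,140])*5).round(), ((proj(sm,X)-[260,165])*5).round())
for n,(u,v) in dict(crT=(390,172)).items(): print(n,f(u,v,.105))
E
```

```text
[[ 0.5702  0.1559  0.06  ]
 [ 0.6264 -0.0668  0.06  ]
 [ 0.4995 -0.0944  0.06  ]
 [ 0.4447  0.1227  0.06  ]]
centre [0.53522449 0.02935393 0.06      ] [np.float64(0.1299), np.float64(0.2297), np.float64(0.1299), np.float64(0.2239)]
yaw deg [14.16461297 13.54755654]
dial [0.52205287 0.08275345 0.06      ] shackle [ 0.54384591 -0.00559848  0.06      ]
dial skirt seen [0.52157686 0.08368954 0.063     ]
pointer ang [np.float64(-145.19717944634994), np.float64(-156.13815343560316), np.float64(-76.14391524524454)]
[[307.84712652 181.19498251]] [[324.97684024 209.92074091]] [[314. 206.]] [[325. 225.]]
[[284.17423723 183.95937424]] [[312.72347408 184.63451836]] [[196. 220.]] [[264.  98.]]
[[323.17304057 173.93584766]] [[333.86804864 200.88813833]] [[391. 170.]] [[369. 179.]]
crT [ 0.54273011 -0.00413889  0.105     ]
```

```bash
cat >> h.py <<'E'
def go(p,ydeg):
    s=get_state(); R=Rot.from_rotvec(s['tool_rot'])
    a=np.radians(ydeg); y=np.array([np.cos(a),np.sin(a),0]); z=np.array([0,0,-1.]); 
    T=Rot.from_matrix(np.c_[np.cross(y,z),y,z])
    print('t',s['time'].__round__(2),'shift mm',(R.inv().apply(np.array(p)-s['position'])*1e3).round(1),'rot',(R.inv()*T).as_rotvec(degrees=True).round(2),'yawy',np.degrees(np.arctan2(*R.apply([0,1,0])[1::-1])).round(1),'q',s['joint_positions'].round(2),'F',s['ft_force'].round(1))
E
python3 - <<'E'
from h import *
go([.45,-.38,.25],-61); go([.522,.083,.2],-61)
E
```

```text
t 0.25 shift mm [ 302.2 -144.2  -27.9] rot [ -0.05  -0.   -10.05] yawy -71.0 q [ 1.25  0.32 -0.07  1.45  0.02  1.37 -0.06] F [-0.1 -1.2 -0.1]
t 0.25 shift mm [ 520.7 -558.7   22.5] rot [ -0.05  -0.   -10.05] yawy -71.0 q [ 1.25  0.32 -0.07  1.45  0.02  1.37 -0.06] F [-0.1 -1.2 -0.1]
```

Request:
{"method": "play_rows", "body": {"series": [80,0.03,-0.014,-0.003,0,0,-1,70,0.06,-0.028,-0.006,0,0,-2,60,0.09,-0.042,-0.009,0,0,-3,55,0.12,-0.056,-0.012,0,0,-4,52,0.15,-0.07,-0.015,0,0,-5,52,0.18,-0.085,-0.018,0,0,-6,52,0.21,-0.1,-0.021,0,0,-7,52,0.24,-0.115,-0.024,0,0,-8,52,0.27,-0.13,-0.027,0,0,-9,52,0.3,-0.145,-0.028,0,0,-10], "force": 15}}

```text
time: 1.08
position: [0.4488, -0.379, 0.2512]
tool_rot: [3.041, 0.786, 0.001]
ft_force: [0.5, 0.1, 0.0]
grip_width: 0.526
```

```bash
python3 - <<'E'
from h import *
go([.522,.083,.2],-61)
E
```

```text
t 1.08 shift mm [ 288.  -368.6   50.8] rot [ 0.05 -0.01 -0.  ] yawy -61.0 q [ 0.91  0.19 -0.29  1.56  0.06  1.4  -0.45] F [0.5 0.1 0. ]
```

Request:
{"method": "play_rows", "body": {"series": [52,0.022,-0.028,0,0,0,0,52,0.044,-0.056,0,0,0,0,52,0.066,-0.084,0,0,0,0,52,0.088,-0.112,0,0,0,0,52,0.11,-0.14,0,0,0,0,52,0.132,-0.168,0,0,0,0,52,0.154,-0.196,0,0,0,0,52,0.176,-0.224,0,0,0,0,52,0.198,-0.252,0,0,0,0,52,0.22,-0.28,0.01,0,0,0]}}

```text
time: 1.92
position: [0.5058, -0.027, 0.2424]
tool_rot: [3.04, 0.784, 0.005]
ft_force: [0.5, -0.4, 0.4]
grip_width: 0.521
```

```bash
python3 - <<'E'
from h import *
im=cap('wrist','w1');go([.522,.083,.2],-61)
c=np.array([.5352,.0294,.06]);p=np.radians(13.9);ey=np.array([-np.sin(p),np.cos(p),0])
print(proj(im,c+.055*ey+[0,0,.043]),proj(im,c-.036*ey+[0,0,.045]))
E
```

```text
t 1.97 shift mm [ 64.2 -78.9  40.3] rot [-0.22 -0.18  0.55] yawy -60.5 q [ 0.58  0.03 -0.6   1.76  0.01  1.36 -1.08] F [-0.8  7.4 -1. ]
[[224.91392062 123.54440745]] [[314.95353127 148.18272933]]
```

View pics/w1.png

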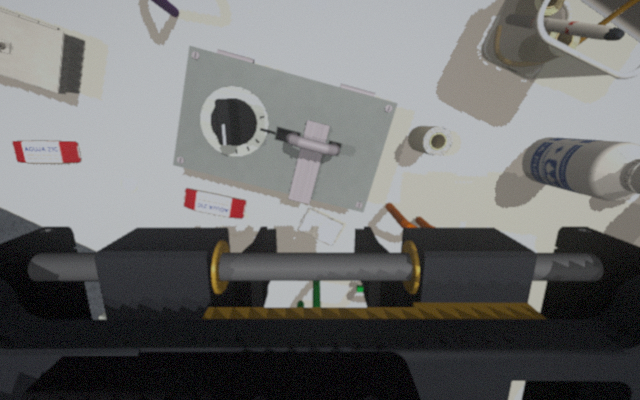

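The wrist view shows the dial at (235,122), with its bar at about (222,125) pointing down and the long mark at (268,132). The shackle is at (315,146). I'll zoom in to measure the bar.

```bash
python3 - <<'E'
from h import *
im=cap('wrist','w2')
a=cv2.imread('pics/w2.png')[75:175,190:350]; cv2.imwrite('pics/w2c.png',cv2.resize(a,None,fx=5,fy=5,interpolation=cv2.INTER_CUBIC))
c=np.array([.5352,.0294,.06]);p=np.radians(13.9);ey=np.array([-np.sin(p),np.cos(p),0])
for X in (c+.055*ey+[0,0,.043],c-.036*ey+[0,0,.045]): print((proj(im,X)-[190,75])*5)
E
```

```text
[[225.77653508 259.82598945]]
[[675.5656725  388.21916508]]
```

View pics/w2c.png

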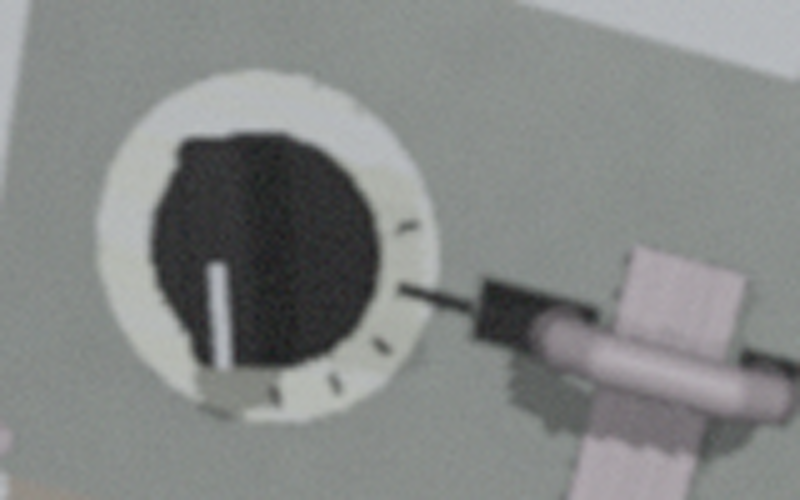

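```bash
python3 - <<'E'
from h import *
im=get_image('wrist')
f=lambda x,y,z:onz(im,x/5+190-.4,y/5+75-.4,z)
ang=lambda a,b:np.degrees(np.arctan2(*(b-a)[1::-1]))
print('line',f(216,262,.103),f(225,365,.103),ang(f(216,262,.103),f(225,365,.103)))
print('left edge of bar', ang(f(180,150,.103),f(200,365,.103)))
print('disc ctr',f(268,246,.0605))
print('long mark',ang(f(400,287,.061),f(475,305,.061)))
print('crown',f(555,328,.1),f(775,395,.1),f(665,366,.1), ang(f(555,328,.1),f(775,395,.1)))
go([.522,.083,.15],-61)
E
```

```text
line [0.51994674 0.08102803 0.103     ] [0.5029213  0.07092989 0.103     ] -149.32696453165667
left edge of bar -149.2532216516688
disc ctr [0.52242285 0.08210695 0.0605    ]
long mark -73.69123552175292
crown [0.54124444 0.01766799 0.1       ] [ 0.55148239 -0.0271329   0.1       ] [ 0.54556717 -0.00505155  0.1       ] -77.1277469084947
t 2.07 shift mm [ 68.3 -85.4  90.2] rot [-0.05  0.02  0.35] yawy -60.7 q [ 0.58  0.03 -0.59  1.76  0.02  1.36 -1.07] F [ 0.  -1.1 -0.2]
```

Pointer at −149.5°, long mark at −76° with 25° notches: 3 notches (75°) away. I'll move over the dial and down.

Request:
{"method": "play_rows", "body": {"series": [52,0.017,-0.021,0.02,0,0,0,52,0.034,-0.042,0.04,0,0,0,52,0.051,-0.063,0.06,0,0,0,52,0.068,-0.085,0.08,0,0,0,52,0.068,-0.085,0.09,0,0,0,52,0.068,-0.085,0.09,0,0,0]}}

```text
time: 2.57
position: [0.5213, 0.0787, 0.148]
tool_rot: [-3.04, -0.788, 0.008]
ft_force: [-0.0, -0.5, -0.7]
grip_width: 0.517
```

```bash
python3 - <<'E'
from h import *
im=cap('wrist','w3');go([.522,.0825,.073],-60.5)
E
```

```text
t 2.62 shift mm [ 2.5 -4.7 76.4] rot [-0.03  0.17 -0.57] yawy -61.1 q [ 0.43  0.17 -0.68  1.83  0.11  1.19 -1.35] F [ 0.7 -0.5 -0.4]
```

View pics/w3.png

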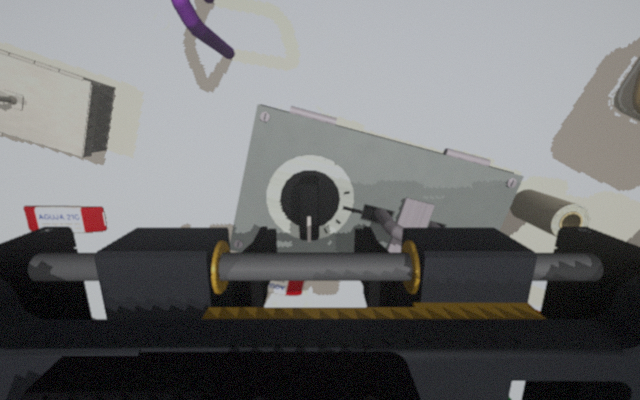

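The bar at (311,205) runs along the finger gap and is slightly left of its centre, which matches the computed −4 mm in y. Going down.

Request:
{"method": "play_rows", "body": {"series": [52,0.002,-0.004,0.01,0,0,0,52,0.002,-0.004,0.025,0,0,0,52,0.002,-0.004,0.04,0,0,0,52,0.002,-0.004,0.055,0,0,0,52,0.002,-0.004,0.066,0,0,0,52,0.002,-0.004,0.074,0,0,0,52,0.002,-0.004,0.074,0,0,0,52,0.002,-0.004,0.074,0,0,0]}}

```text
time: 3.28
position: [0.5231, 0.0826, 0.0767]
tool_rot: [3.042, 0.784, 0.0]
ft_force: [0.3, 0.3, 0.4]
grip_width: 0.524
```

```bash
python3 - <<'E'
from h import *
im=cap('wrist','w4');go([.522,.0825,.073],-60.5)
im=cap('side','s4');a=cv2.imread('pics/s4.png')[100:260,230:430]; cv2.imwrite('pics/s4c.png',cv2.resize(a,None,fx=3.5,fy=3.5,interpolation=cv2.INTER_CUBIC))
E
```

```text
t 3.33 shift mm [-1.5 -0.4  4.2] rot [ 0.03 -0.05 -0.58] yawy -61.1 q [ 0.4   0.25 -0.67  1.9   0.18  1.05 -1.42] F [-0.7 -0.9 -0.6]
```

View pics/s4c.png

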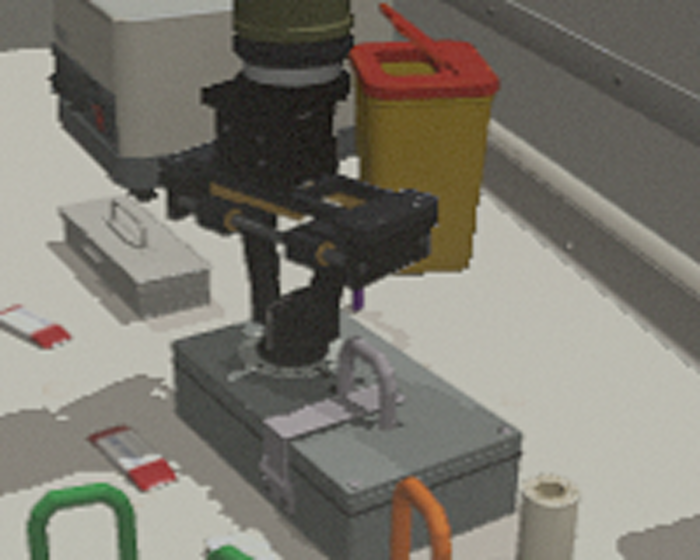

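View pics/w4.png

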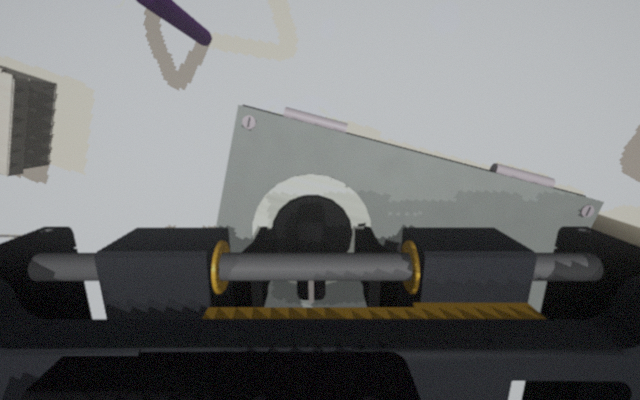

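The fingers straddle the bar, clear of the shackle. Closing.

Request:
{"method": "play_rows", "body": {"series": [40,-0.001,0,0.003,0,0,0,20,-0.001,0,0.003,0,0,0,10,-0.001,0,0.003,0,0,0,5,-0.001,0,0.003,0,0,0,5,-0.001,0,0.003,0,0,0,5,-0.001,0,0.003,0,0,0], "force": 25}}

```text
time: 3.88
position: [0.5212, 0.0843, 0.0737]
tool_rot: [-3.039, -0.786, 0.001]
ft_force: [-1.6, 1.4, -0.4]
grip_width: 0.171
```

```bash
python3 - <<'E'
from h import *
s=get_state();print(s['grip_width']*87,s['torque']);go([.522,.0825,.073],14)
E
```

```text
14.907300472965886 [0.2988797  0.34089248 0.05346987]
t 3.88 shift mm [-0.1  1.9  0.7] rot [-1.300e-01 -7.000e-02 -7.501e+01] yawy -61.0 q [ 0.4   0.26 -0.68  1.9   0.18  1.04 -1.42] F [-1.6  1.4 -0.4]
```

Request:
{"method": "play_rows", "body": {"series": [5,0,0,0,0,0,-4,5,0,0,0,0,0,-8,5,0,0,0,0,0,-12,5,0,0,0,0,0,-16,5,0,0,0,0,0,-20,5,0,0,0,0,0,-24,5,0,0,0,0,0,-25,5,0,0,0,0,0,-25]}}

```text
time: 4.55
position: [0.5217, 0.0837, 0.0737]
tool_rot: [-2.799, -1.425, -0.0]
ft_force: [-2.7, 3.9, 1.7]
grip_width: 0.171
```

```bash
python3 - <<'E'
from h import *
s=get_state();print(s['grip_width']*87,s['torque']);go([.5215,.0835,.073],14)
E
```

```text
14.872807287647396 [0.62766654 0.3389018  0.05888656]
t 4.55 shift mm [-0.3 -0.1  0.7] rot [-3.000e-02 -6.000e-02 -5.005e+01] yawy -36.0 q [ 0.45  0.27 -0.74  1.9   0.21  1.05 -1.  ] F [-2.7  3.9  1.7]
```

Small forces, and the torque is at rest in a notch. Second and third clicks.

Request:
{"method": "play_rows", "body": {"series": [5,0,0,0,0,0,-4,5,0,0,0,0,0,-8,5,0,0,0,0,0,-12,5,0,0,0,0,0,-16,5,0,0,0,0,0,-20,5,0,0,0,0,0,-24,5,0,0,0,0,0,-25,5,0,0,0,0,0,-25]}}

```text
time: 5.22
position: [0.5224, 0.0834, 0.0737]
tool_rot: [-2.426, -1.995, -0.002]
ft_force: [1.0, 4.3, 0.3]
grip_width: 0.17
```

Request:
{"method": "play_rows", "body": {"series": [5,0,0,0,0,0,-4,5,0,0,0,0,0,-8,5,0,0,0,0,0,-12,5,0,0,0,0,0,-16,5,0,0,0,0,0,-20,5,0,0,0,0,0,-24,5,0,0,0,0,0,-25,5,0,0,0,0,0,-25]}}

```text
time: 5.88
position: [0.5231, 0.0834, 0.0737]
tool_rot: [1.936, 2.473, 0.004]
ft_force: [2.6, 4.4, -2.5]
grip_width: 0.174
```

```bash
python3 - <<'E'
from h import *
s=get_state();print(s['grip_width']*87,s['torque']);go([.5215,.0835,.073],14)
im=cap('top','t5');a=cv2.imread('pics/t5.png')[140:240,245:405]; cv2.imwrite('pics/t5c.png',cv2.resize(a,None,fx=5,fy=5,interpolation=cv2.INTER_CUBIC))
im=cap('wrist','w5')
E
```

```text
15.094863943405073 [ 0.8585973  -0.67086144  0.10153702]
t 5.88 shift mm [ 0.5 -1.6  0.7] rot [ 0.17 -0.05 -0.13] yawy 13.9 q [ 0.57  0.31 -0.88  1.9   0.27  1.06 -0.18] F [ 2.6  4.4 -2.5]
```

View pics/w5.png

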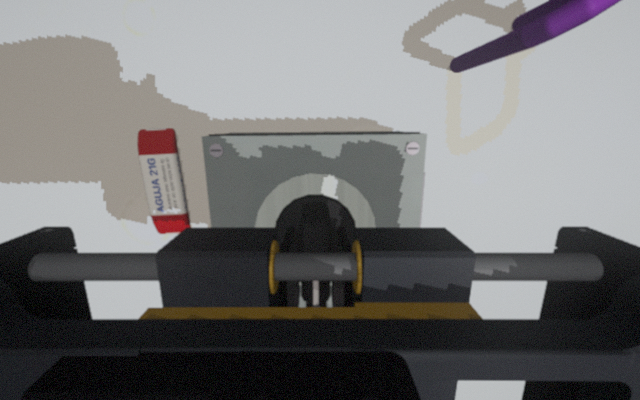

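The jaws line up with the case at 13.9°. I'll release, rise and check the pointer.

Request:
{"method": "play_rows", "body": {"series": [30,0,0,0,0,0,0,50,0,0,0,0,0,0,50,0,0,0,0,0,0,50,0,0,-0.01,0,0,0,50,0,0,-0.03,0,0,0,50,0,0,-0.05,0,0,0,50,0,0,-0.07,0,0,0,50,-0.03,0,-0.09,0,0,0,50,-0.06,0,-0.1,0,0,0,50,-0.06,0,-0.1,0,0,0]}}

```text
time: 6.82
position: [0.5394, 0.0168, 0.1767]
tool_rot: [1.942, 2.46, -0.001]
ft_force: [1.2, -1.8, 0.2]
grip_width: 0.498
```

```bash
python3 - <<'E'
from h import *
im=cap('wrist','w6');go([.545,-.005,.15],14)
E
```

```text
t 6.87 shift mm [-25.8   0.9  25.4] rot [ 0.12  0.17 -0.46] yawy 13.5 q [ 0.7   0.2  -0.87  1.77  0.16  1.25  0.02] F [-1.3  0.1 -0.4]
```

View pics/w6.png

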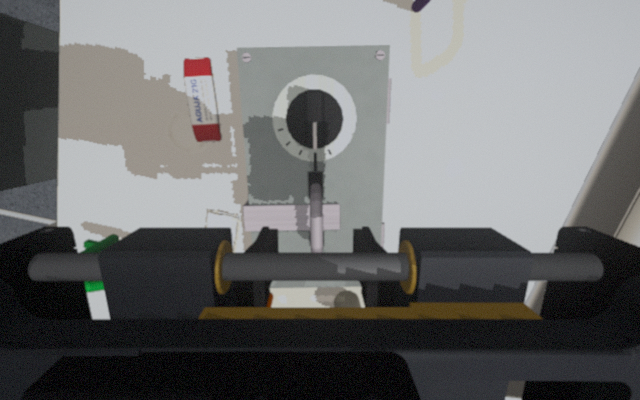

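The pointer line, (315,120–150), is in line with the long mark at (315,158). The shackle crown at (317,215) lies centred between the fingers. Locating the crown in plan and across the jaws:

```bash
python3 - <<'E'
from h import *
im=get_image('wrist')
f=lambda x,y,z:onz(im,x,y,z)
ang=lambda a,b:np.degrees(np.arctan2(*(b-a)[1::-1]))
g=im['frame']
print('pointer',ang(f(315,122,.103),f(315,150,.103)),'mark',ang(f(315.5,150,.061),f(315.5,170,.061)))
for v in (200,220,240): print(v,f(317,v,.1), g[v,300:334].mean(1).astype(int))
a=g[140:270,240:400,::-1]; cv2.imwrite('pics/w6c.png',cv2.resize(a,None,fx=4.5,fy=4.5,interpolation=cv2.INTER_CUBIC))
E
```

```text
pointer -76.4776675444185 mark -76.45265694780046
200 [0.53765914 0.02718019 0.1       ] [101 102 101 101 100 109 125 142 138 110  69  70  83  92  91  93  91  95
  93  92  84  79  69  65 104 135 143 146 146 148 150 145 148 148]
220 [0.54174033 0.01033838 0.1       ] [122 120 120 122 122 121 117 122 128 147 147 119 124 139 150 158 168 172
 170 169 163 156 142 136 152 170 174 173 173 175 175 176 175 176]
240 [ 0.54597283 -0.00712817  0.1       ] [140 131 121 101  98 101  97  98  95  81  72  89 122 142 154 162 171 175
 176 177 170 163 150 117 103 127 144 145 145 146 144 147 144 144]
```

View pics/w6c.png

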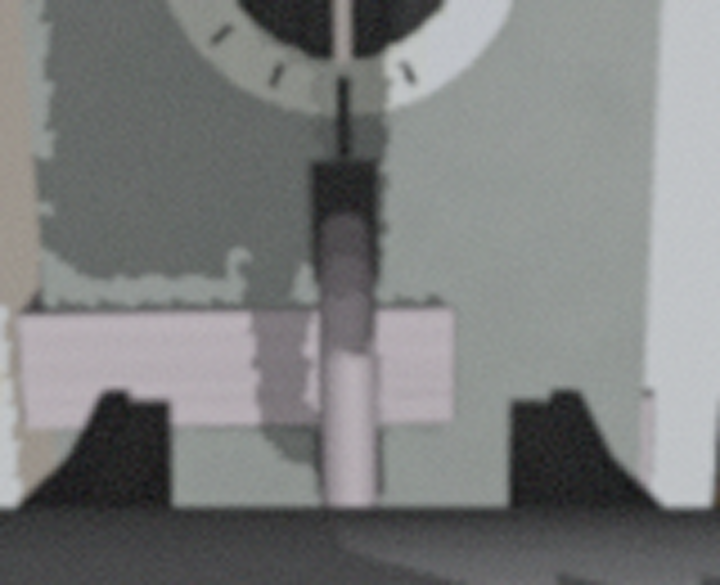

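The crown is centred in the gap, and the pointer is within 0.1° of the mark. Moving over the crown and down.

Request:
{"method": "play_rows", "body": {"series": [50,-0.013,0.001,0.01,0,0,-0.4,50,-0.026,0.001,0.025,0,0,-0.4,50,-0.026,0.001,0.045,0,0,-0.4,50,-0.026,0.001,0.06,0,0,-0.4,50,-0.026,0.001,0.075,0,0,-0.4,50,-0.026,0.001,0.087,0,0,-0.4,50,-0.026,0.001,0.096,0,0,-0.4,50,-0.026,0.001,0.096,0,0,-0.4,50,-0.026,0.001,0.096,0,0,-0.4]}}

```text
time: 7.67
position: [0.5434, -0.0003, 0.0771]
tool_rot: [-1.925, -2.482, 0.001]
ft_force: [1.0, 0.6, -0.2]
grip_width: 0.5
```

```bash
python3 - <<'E'
from h import *
go([.545,-.005,.081],14)
im=cap('wrist','w7')
im=cap('side','s7');a=cv2.imread('pics/s7.png')[130:260,260:400]; cv2.imwrite('pics/s7c.png',cv2.resize(a,None,fx=4.5,fy=4.5,interpolation=cv2.INTER_CUBIC))
print((proj(im,[.545,-.005,.1])-[260,130])*4.5)
E
```

```text
t 7.67 shift mm [-5.   0.4 -3.9] rot [-0.05 -0.04  0.4 ] yawy 14.4 q [ 0.67  0.32 -0.83  1.86  0.27  1.07 -0.01] F [ 1.   0.6 -0.2]
[[334.20380711 318.11910009]]
```

View pics/s7c.png

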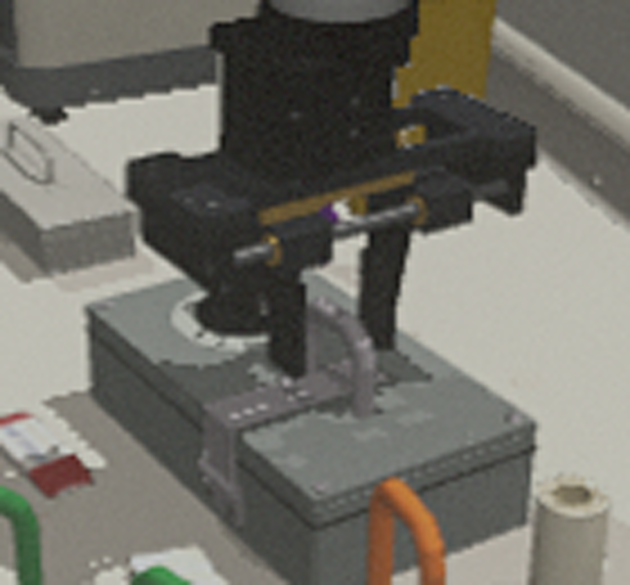

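View pics/w7.png

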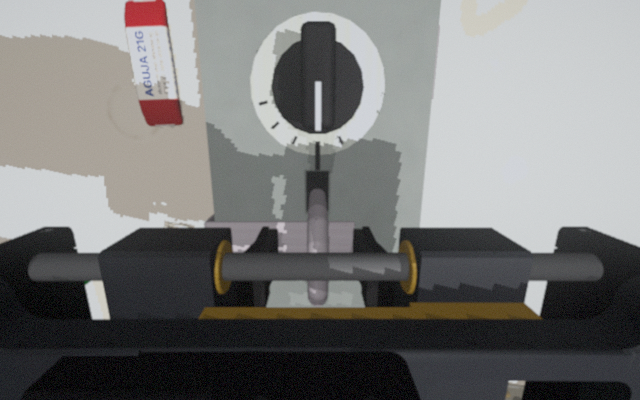

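The fingers straddle the crown, which runs at (318,190–300), and the dial still sits on its mark. I'll shift 5 mm along the crown and 3 mm up, then close.

Request:
{"method": "play_rows", "body": {"series": [50,-0.005,0,-0.003,0,0,0,50,-0.005,0,-0.003,0,0,0,30,-0.005,0,-0.003,0,0,0,15,-0.005,0,-0.003,0,0,0,3,-0.005,0,-0.003,0,0,0,3,-0.005,0,-0.003,0,0,0,3,-0.005,0,-0.003,0,0,0,3,-0.005,0,-0.003,0,0,0], "force": 30}}

```text
time: 8.43
position: [0.5449, -0.0054, 0.0805]
tool_rot: [1.926, 2.482, -0.0]
ft_force: [0.1, 0.1, 0.8]
grip_width: 0.131
```

```bash
python3 - <<'E'
from h import *
s=get_state();print(s['grip_width']*87,s['position'],s['torque']);go([.545,-.005,.081],13.9)
E
```

```text
11.434219525944098 [ 0.54490809 -0.00542475  0.0805163 ] [ 0.00854288 -0.13776398  0.01235213]
t 8.43 shift mm [ 0.4  0.2 -0.5] rot [-0.    0.    0.46] yawy 14.4 q [ 0.68  0.32 -0.83  1.86  0.27  1.08  0.  ] F [0.1 0.1 0.8]
```

Gripped at 11.4 mm with almost no side force. First a 10 mm slow lift to feel whether it comes freely.

Request:
{"method": "play_rows", "body": {"series": [3,0,0,-0.002,0,0,0,3,0,0,-0.004,0,0,0,3,0,0,-0.006,0,0,0,3,0,0,-0.008,0,0,0,3,0,0,-0.01,0,0,0]}}

```text
time: 8.85
position: [0.5449, -0.0055, 0.0907]
tool_rot: [-1.927, -2.482, 0.0]
ft_force: [-0.0, -0.6, -2.2]
grip_width: 0.112
```

The force is low, but the opening fell from 11.4 to 9.7 mm, which may mean slip. Checking.

```bash
python3 - <<'E'
from h import *
s=get_state();print(s['grip_width']*87,s['position'],s['torque'],s['ft_force'])
im=cap('wrist','w8')
im=cap('side','s8');a=cv2.imread('pics/s8.png')[130:260,260:400]; cv2.imwrite('pics/s8c.png',cv2.resize(a,None,fx=4.5,fy=4.5,interpolation=cv2.INTER_CUBIC))
E
```

```text
9.726723029771946 [ 0.54486806 -0.00551434  0.09069388] [-0.00552166 -0.04622266 -0.08223713] [-0.03991426 -0.64931897 -2.175293  ]
```

View pics/s8c.png

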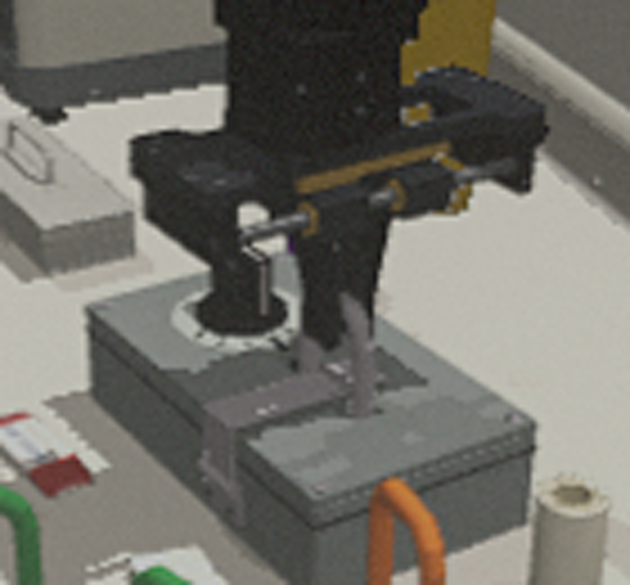

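View pics/w8.png

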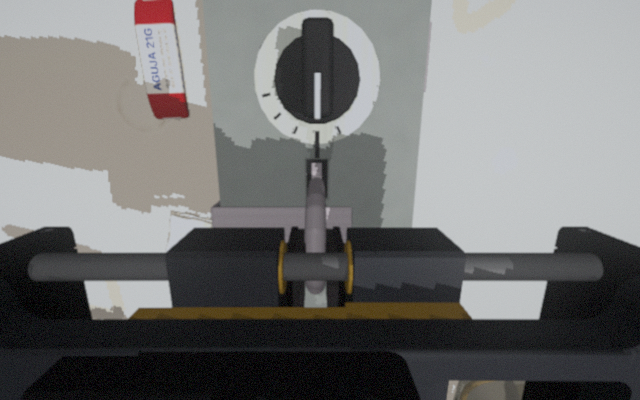

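```bash
python3 - <<'E'
import cv2,numpy as np
o=[cv2.resize(cv2.imread(f'pics/{n}.png')[180:230,310:360],None,fx=7.8,fy=7.8,interpolation=cv2.INTER_CUBIC) for n in('s7','s8')]
cv2.imwrite('pics/cmp.png',np.hstack(o))
E
```

```text
(no output)
```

View pics/cmp.png

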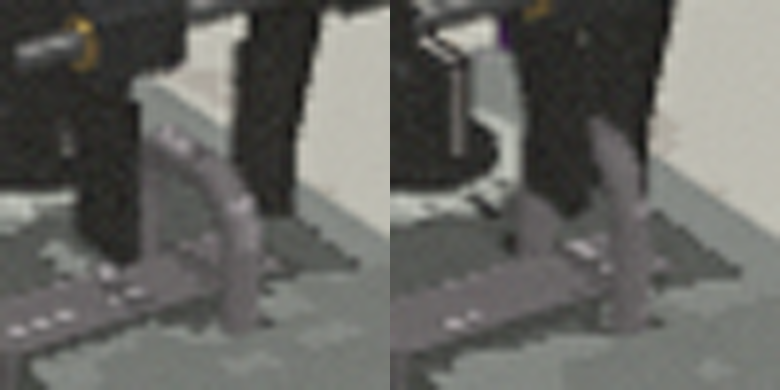

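The shackle's bend has risen about 4.5 px in the side view, which is about 10 mm, so it came up with the gripper. The −2.2 N reading fits its weight. Continuing straight up.

Request:
{"method": "play_rows", "body": {"series": [3,0,0,-0.004,0,0,0,3,0,0,-0.008,0,0,0,3,0,0,-0.012,0,0,0,3,0,0,-0.016,0,0,0,3,0,0,-0.02,0,0,0,3,0,0,-0.024,0,0,0], "force": 35}}

```text
time: 9.45
position: [0.545, -0.0055, 0.1151]
tool_rot: [1.926, 2.481, 0.0]
ft_force: [0.5, 0.3, -2.1]
grip_width: 0.115
```

```bash
python3 - <<'E'
from h import *
s=get_state();print(s['grip_width']*87,s['torque']);go([.545,-.0055,.21],14.4)
E
```

```text
10.01481524094308 [-0.06753901 -0.12983569 -0.00613947]
t 9.45 shift mm [ -0.    0.  -94.9] rot [ 0.01  0.01 -0.04] yawy 14.4 q [ 0.7   0.28 -0.84  1.82  0.23  1.14  0.03] F [ 0.5  0.3 -2.1]
```

Free: only the weight shows and the width is steady.

Request:
{"method": "play_rows", "body": {"series": [3,0,0,-0.005,0,0,0,3,0,0,-0.01,0,0,0,3,0,0,-0.015,0,0,0,3,0,0,-0.02,0,0,0,3,0,0,-0.025,0,0,0,3,0,0,-0.03,0,0,0,3,0,0,-0.035,0,0,0,3,0,0,-0.04,0,0,0,3,0,0,-0.045,0,0,0]}}

```text
time: 10.2
position: [0.5449, -0.0054, 0.16]
tool_rot: [1.926, 2.482, -0.0]
ft_force: [0.2, -0.2, -1.5]
grip_width: 0.116
```

Request:
{"method": "play_rows", "body": {"series": [3,0,0,-0.006,0,0,0,3,0,0,-0.012,0,0,0,3,0,0,-0.018,0,0,0,3,0,0,-0.024,0,0,0,3,0,0,-0.03,0,0,0,3,0,0,-0.036,0,0,0,3,0,0,-0.042,0,0,0,3,0,0,-0.048,0,0,0,3,0,0,-0.054,0,0,0,3,0,0,-0.056,0,0,0]}}

```text
time: 11.03
position: [0.5455, -0.0054, 0.2167]
tool_rot: [1.926, 2.48, 0.001]
ft_force: [0.1, -0.6, -2.1]
grip_width: 0.115
```

```bash
python3 - <<'E'
from h import *
s=get_state();print(s['grip_width']*87,s['position'],s['ft_force'])
im=cap('wrist','w9')
im=cap('side','s9');a=cv2.imread('pics/s9.png')[90:260,240:420]; cv2.imwrite('pics/s9c.png',cv2.resize(a,None,fx=3.5,fy=3.5,interpolation=cv2.INTER_CUBIC))
print((proj(im,[[.545-.024*np.sin(np.radians(13.9))*k,-.0055+.024*np.cos(np.radians(13.9))*k,.135] for k in (1,-1)])-[240,90])*3.5)
E
```

```text
9.984173689509449 [ 0.54545202 -0.00544078  0.21671927] [ 0.14203731 -0.60407944 -2.05801217]
[[310.12358738 323.87660248]
 [353.345016   352.44162764]]
```

View pics/s9c.png

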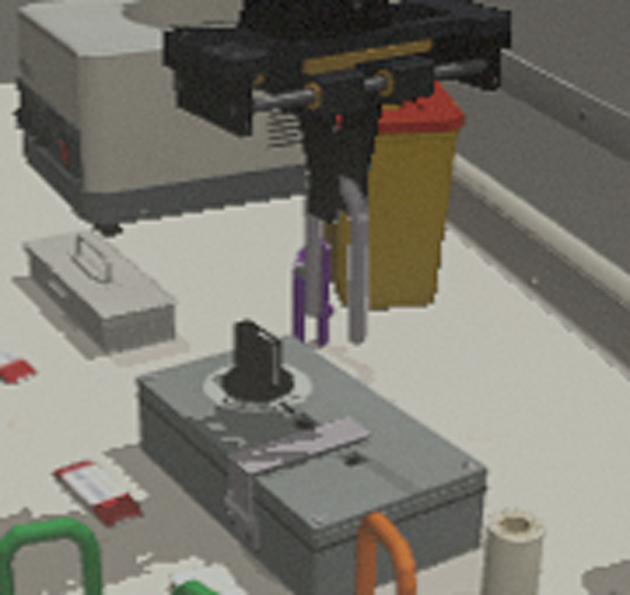

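View pics/w9.png

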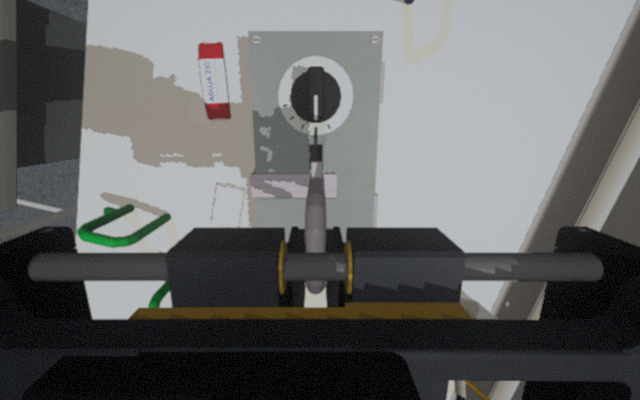

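The shackle hangs upright with its leg ends at crop (314,315) and (357,343), which puts them at about z = 0.14 m. That is roughly 75 mm above the case top. The dial is still on its mark and the bystanders look unmoved. I'll hold still for a moment, then hand in.

Request:
{"method": "play_rows", "body": {"series": [3,0,0,0,0,0,0,3,0,0,0,0,0,0,3,0,0,0,0,0,0,3,0,0,0,0,0,0,3,0,0,0,0,0,0,3,0,0,0,0,0,0]}}

```text
time: 11.63
position: [0.5448, -0.0055, 0.2154]
tool_rot: [-1.926, -2.482, 0.0]
ft_force: [-0.1, 0.5, -1.9]
grip_width: 0.113
```

```bash
python3 - <<'E'
from h import *
s=get_state();print(s['grip_width']*87,s['position'],s['ft_force'],abs(s['qd']).max())
print(close_job())
E
```

```text
9.851750482459535 [ 0.54483945 -0.00547687  0.21536561] [-0.0794227   0.47094016 -1.86647407] 0.0023543401435605644
the job is handed in; nothing more can be done
None
```

I turned the dial three clicks (75°) to the long mark and pulled the shackle straight up out of the case. The job was handed in at about 11.6 s with the gripper holding the shackle above the case; it reports no verdict.

- **Dial:** after I let go, the pointer lined up with the long mark to about 0.1° in the wrist view. It was still on the mark in the last wrist picture.
- **Pull:** after each stage of the lift, the wrist force was about 2 N, which matches the shackle's weight.
- **Final pose:** the leg ends are about 7.5 cm above the case top. The shackle is upright and the arm still, with joint speeds under 0.003 rad/s. The tape roll, needle packet and gauze pad looked unmoved in the last pictures; I did not measure their positions.
- **One mismatch:** the finger opening read 11.4 mm on closing and fell to about 9.8 mm once lifted, though the bar is 11 mm. The side view showed the shackle rising with the gripper, and the reading then stayed steady, so I took the grip as sound.

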